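# Fold up the charging stand and click the watch charger onto its post

## Robot

A 6-joint arm with a two-finger parallel gripper is mounted at the origin on the work surface. World frame = base frame: x ahead of the robot, y to its left, z up, the work surface at z = 0. Lengths are in mm, angles in degrees, forces in N, time in s.
With the tool pointing down it reaches from about 350 to 975 mm from the base axis. Payload 7.1 kg.
Tool frame: the origin (TCP) lies at the very end of the fingers, on their centre line; the grasp point (between the pads) lies hold_point_z behind it (hold_point_z is the distance from the TCP to the grasp point, in mm); z points along the fingers, y is the line along which they close (so a half turn about z gives the same grasp; the last joint's range is limited). The gripper opens to 88 mm and grips with 3 to 60 N. Pads are 20 mm wide; open, the fingers measure 115 mm over their backs; the gripper's body (75 mm by 178 mm) begins 61 mm behind the grasp point.
Start: joints at [67.666, 24.242, 93.386, -0, 62.372, -1.089], TCP at [226.443, 582.519, 222.675] pointing down, gripper open.
Joint ranges: [-172.04, 172.04], [-51.8, 120.97], [4.93, 147.93], [-75.15, 255.16], [6.16, 154.13], [-145.62, 145.62]. Speed limits (degrees/s): [136.94, 136.94, 172.46, 180, 180, 180].

## Interface

Orientations are given as a 3x3 rotation matrix whose columns are the frame's x, y, z axes.
In Python, from cell import * gives the robot as it stands.
- The arm moves only by the tool servo_tool, never from a script. Its argument "series" is a list of rows, each a list of 7 numbers: the closure, from 0 (fully open) to 1 (shut), then the shift along the tool's x, y, z as a fraction of full scale, then the turn, a rotation vector about the tool's x, y, z as a fraction of full scale. In form: [[hand, dx, dy, dz, wx, wy, wz], ...]. A call has 1 to 12 rows; each row is the pose to reach, as a shift and turn from the pose commanded when the call began, along the tool's axes at that moment; what a row does not reach only later rows make up. Full scale, the value 1, is 0.2 m for a shift and 0.5 rad for a turn. A row lasts 1/10 s, in which the tool goes at most 50 mm and 8.59 degrees, less where a joint would pass 70% of its speed; a pose out of reach is approached as far as the arm can. A call with a number of a shift or a turn outside -1 to 1 is refused whole. A call with a gripper value outside its range is refused whole. The fingers move at their own pace and stop on an object; "grip_force" is the grip in N (left out, the last holds). Time passes only in rows, so rows that repeat a pose let the fingers close. It gives the time, the measured TCP pose, the force, the opening and the grip force at its end, in the units of the state.
- observe(): the state, without advancing time (a new reading comes with each control period).
- get_image(name): name is "scene" or "side" or "wrist"; returns the picture (480x640x3 uint8, red, green, blue); there is no depth.
- camera_info(name): a dict with "fx", "fy", "cx", "cy" (pixels), "world_to_cam" (4x4, takes a point from world to camera coordinates); the wrist camera has in their place "hand_eye" (4x4, takes a point from camera to tool coordinates, whose origin is the TCP and whose axes are the flange's). Camera axes: x right, y down, z forward; pixel columns grow to the right and rows downward; lengths in mm; the calibration is good to about 2 mm. A picture is of the moment at which its call begins: read the wrist's pose just before it. camera_info takes no time and is no camera call.
- job_done(): hands the job in; it is judged then, once.
The state is a dict: "time": time; "q": joint angles; "dq": joint speeds; "joint_torque": joint torques, N m; "tool_pos": TCP position; "tool_rot": TCP orientation; "force": force on the tool from outside, world axes, zero at the start; "torque": the same for the moment, N m; "grip_width": opening from 0.0 (shut) to 1.0 (fully open); "gripper_force": force on a finger pad.
Only numpy, scipy, OpenCV 4.12 (cv2) and the standard library are available. Lean on these libraries where they do the work, as an engineer would, in place of code of your own. Each camera call takes 0.05 s, during which the arm holds its last target. There are 200 camera calls.

## Task

Set up the folding charging stand: first fold its stiff dark blue leaf up and back until it leans at about 110 degrees from the base, then take the black watch charger and press it, right way up, onto the post in the base; keep pressing after it clicks until it sits fully down on its seat. Finish like that, with your fingers still holding the charger pressed firmly down, the leaf left standing at its angle, and nothing else on the shelf disturbed.

Things in the scene. Friction and masses are not known exactly. Their poses are not given: they have to be found in the camera images.
- stand: Folding charging stand stuck to the white shelf top (does not move). Aluminium base 116 (x) by 100 mm (y), top 14 mm above the shelf. Origin: centre of the underside, at shelf level. z up, +x to the hinge edge, y along the hinge; a black strip marks the front (-x). At x = -12 mm a round white seat, 60 mm across and 18 mm above the shelf, carries the post. Hinge riser at x = 48 mm, its two cheeks 50 mm high.
- seat (a point): Point on the post's axis at seat level, 18 mm above the shelf; axes as the stand's. The charger is fully home when the centre of its underside is here. Round the foot of the post a sprung black plate (41 mm across) stands 2.5 mm proud of the seat and sinks flush under about 5 N; let go after the click, the charger is lifted to about 2.5 mm above home. Pressed home it stops on the rigid seat.
- post_tip (a point): Top centre of the white snap post, 18.5 mm above the seat; post 30 mm thick, tapering over its top 8 mm to 22 mm. Four rounded spring catches stand out 3 mm from its sides, 7 mm above the seat. Pushing the charger down, they resist from about 10 mm above home with up to 5 to 20 N (most if off centre), give way about 7 mm above home (the click: the force drops) and draw it down to about 3 mm above home.
- leaf (a joint): Leaf angle from the base, rad: 0 folded flat over the base, 1.57 square to it, 1.92 = 110 degrees (leaning away from the post), stop 2.4. Starts half shut over the post, 0.65 to 1.15. Stiff hinge, about 0.2 N m: it stays where left. Dark blue panel 9 mm thick, 80 mm wide, 100 mm from hinge axis to free edge, round pale pad on the inner face. Pushed towards the stand's +x from the front, it folds up.
- hinge (a point): Middle of the leaf's hinge axis (parallel to the stand's y), 48 mm from the stand's origin along its +x and 44 mm above the shelf, 60 mm behind the post axis.
- leaf_edge (a point): Middle of the leaf's free edge, 100 mm from the hinge axis, in mid thickness. Push it from the front along its arc, up and over; a level push at a low angle can jam by friction.
- charger: Black watch charger, a round cap 50 mm across and 25 mm high, 70 g, lying right way up on the shelf; flat closed top, and in the underside a socket 33 mm wide at its mouth and 19.5 mm deep that snaps over the post. Any turn about its axis will do. Pushed while pinched by its sides it may rock; fingertips pressing on the middle of its top level it. Origin: centre of the underside; z up.
- power_bank: Silver power bank 110 x 66 x 17 mm, lying flat; origin at the centre of its underside. Leave alone.
- earbud_case: White earbud case 60 x 48 x 23 mm, lying flat; origin at the centre of its underside. Leave alone.
- flashlight: Red plastic flashlight 160 mm long (x), 42 mm thick, lying down; origin under its middle at shelf height. Leave alone.
- bowl: Grey stoneware bowl, 136 mm across the rim, 58 mm high; origin at the centre of its underside. Leave alone.
- jar: Glass jar with a steel twist cap, 72 mm across, 115 mm high; origin at the centre of its underside. Leave alone.
- glasses_case: Brown hard glasses case 160 x 66 x 44 mm; origin at the centre of its underside. Leave alone.

How it is judged (in metres and radians):
On the way, in this order (a step that is already met when the one before it is completed fails the run):
1. the leaf stands at about 110 degrees from the base (value of joint leaf between 1.75 and 2.09 rad), for 0.3 s.
2. the charger is pressed past the click, fully down on its seat, by the fingers (z of charger in the frame of seat between -0.003 and 0.0015 m and horizontal distance between charger and seat below 0.005 m and angle between charger's own z axis and vertical below 0.1 rad and angle between the z axis of charger and the z axis of stand, either way round below 0.1 rad and contact force between charger and stand above 5 N and contact force between the fingers and charger above 3 N), for 0.5 s.
At the end, for the whole second after the job is handed in: The leaf stands at 100 to 120 degrees (1.75 to 2.09 rad); the charger is past the click, within 1.5 mm of fully home, within 5 mm of the post axis, upright within 0.1 rad; the fingers touch it with over 3 N and it bears on the stand with over 5 N. Finishes holding (all of step 1 and all of step 2); the arm keeps its last pose, push and grip.
It fails at once if another thing on the shelf is shifted by more than 30 mm (distance of any of power_bank, earbud_case, flashlight, bowl, jar, glasses_case from where it was at the start of the episode above 0.03 m).
It fails at once if the jar or the bowl is tipped (angle between any of jar, bowl's own z axis and vertical above 0.4 rad).
It also fails if it takes over 72 s, if anything falls off the work surface, if the arm or the gripper's body presses on something with over 40 N, if the wrist force passes 120 N, or if a joint passes its speed limit or range.

## Working session

There is one attempt and no reset: what is moved stays moved. The work goes in short steps, Python scripts to look and compute and a tool call to move; the robot and the scene stay as the last step left them, time stands still between calls to the robot, and variables do not carry over. Pictures are saved under pics/ and viewed, at most 11 in all, crops included, and the job is handed in when it is done.

Besides the shell and the picture viewer there is one more tool, called after ">>>" as name(argument=value, ...), one argument or row to a line, values as JSON. servo_tool: Moves the arm, as the interface text tells. Shift numbers are shares of 0.2 m and turn numbers shares of 0.5 rad, none past 1 either way. Its arguments: {"type":"object","properties":{"series":{"type":"array"},"grip_force":{"type":"number"}},"required":["series"]}

```bash
mkdir -p pics; ls
python3 - <<'E'
from cell import *
import cv2, numpy as np
s=observe(); print(s)
for n in("scene","side","wrist"):
    c=camera_info(n); print(n,{k:np.round(v,3).tolist() for k,v in c.items()})
    cv2.imwrite(f"pics/{n}0.png",cv2.cvtColor(get_image(n),cv2.COLOR_RGB2BGR))
E
```

```text
pics
{'time': 0.0, 'q': array([ 6.76660766e+01,  2.42839889e+01,  9.34323477e+01, -6.31795969e-04,
        6.23729611e+01, -1.08716760e+00]), 'dq': array([ 0.0603024 ,  0.04073677,  0.1394233 , -0.04726429,  0.02336381,
        0.02386617]), 'joint_torque': array([-3.95662239e-03, -5.44628441e+01, -2.73676175e+01,  6.42719097e-02,
        2.27233936e-02, -1.32056816e-04]), 'tool_pos': array([226.23797719, 582.00374486, 221.90025214]), 'tool_rot': array([[-9.32030240e-01,  3.62380039e-01, -5.83214004e-04],
       [ 3.62380507e-01,  9.32029119e-01, -1.44533739e-03],
       [ 1.98110163e-05, -1.55844354e-03, -9.99998785e-01]]), 'force': array([1.08846567, 0.03459247, 0.02964365]), 'torque': array([0.00357149, 0.00850624, 0.02172626]), 'gripper_force': 0.0, 'grip_width': 0.993843037586951}
scene {'fx': 539.519, 'fy': 539.519, 'cx': 322.651, 'cy': 239.034, 'world_to_cam': [[-0.107, 0.994, 0.01, 53.268], [0.76, 0.089, -0.644, -411.633], [-0.642, -0.061, -0.765, 1580.698], [0.0, 0.0, 0.0, 1.0]]}
side {'fx': 433.466, 'fy': 433.466, 'cx': 323.514, 'cy': 237.234, 'world_to_cam': [[0.969, -0.247, -0.004, -539.241], [-0.14, -0.535, -0.833, 135.6], [0.204, 0.808, -0.553, 848.0], [0.0, 0.0, 0.0, 1.0]]}
wrist {'fx': 414.913, 'fy': 414.913, 'cx': 321.464, 'cy': 233.967, 'hand_eye': [[-0.001, -0.965, -0.262, 70.509], [1.0, -0.0, -0.001, -0.052], [0.0, -0.262, 0.965, -162.086], [0.0, 0.0, 0.0, 1.0]]}
```

View pics/scene0.png

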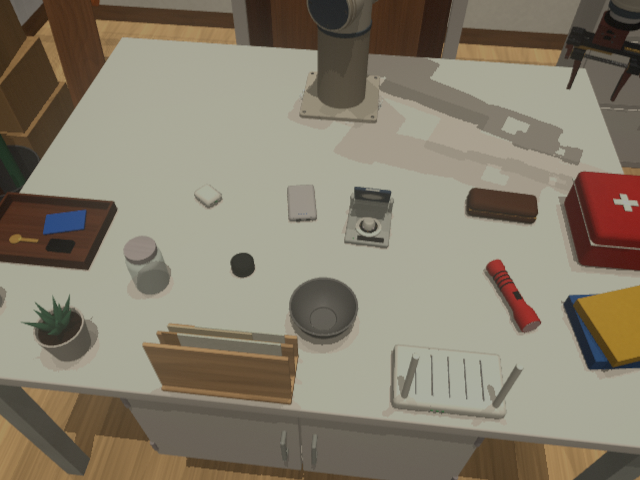

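View pics/side0.png

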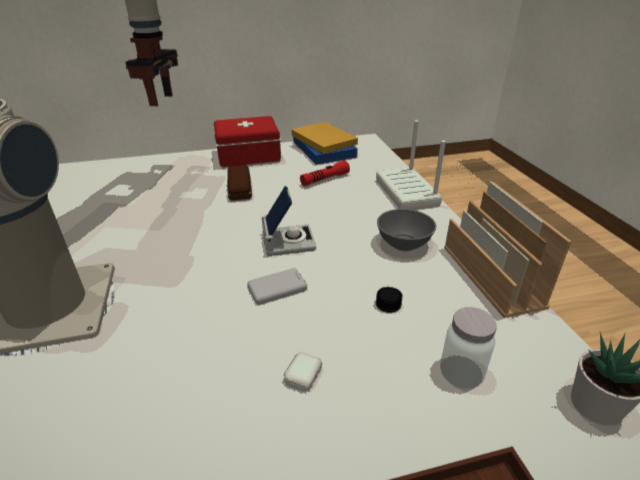

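The scene view shows the stand at about (370,220) with its hinge towards the robot and its front strip at (371,239). The charger is at (242,265). Next come closer crops for measuring.

```bash
cat > h.py <<'E'
from cell import *
import cv2, numpy as np
def ray(n,uv,z):
    c=camera_info(n); W=np.array(c["world_to_cam"]); R,t=W[:3,:3],W[:3,3]
    d=R.T@np.array([(uv[0]-c["cx"])/c["fx"],(uv[1]-c["cy"])/c["fy"],1]); o=-R.T@t
    return o+d*(z-o[2])/d[2]
def proj(n,p):
    c=camera_info(n); q=(np.array(c["world_to_cam"])@np.r_[p,1])[:3]
    return np.array([c["fx"]*q[0]/q[2]+c["cx"],c["fy"]*q[1]/q[2]+c["cy"]])
E
python3 - <<'E'
from h import *
a=cv2.imread("pics/scene0.png"); b=cv2.imread("pics/side0.png")
A=cv2.resize(a[175:255,330:410],(400,400),interpolation=2); B=cv2.resize(b[180:260,250:330],(400,400),interpolation=2)
cv2.imwrite("pics/crop.png",np.hstack([A,B]))
for n,im,(u0,v0,u1,v1) in(("scene",a,(222,245,262,285)),("side",b,(370,280,410,320))):
    m=(im[v0:v1,u0:u1].max(2)<75).astype(np.uint8); ys,xs=np.nonzero(m)
    c=np.array([xs.mean()+u0,ys.mean()+v0]); print(n,len(xs),c,xs.min()+u0,xs.max()+u0,ys.min()+v0,ys.max()+v0,ray(n,c,12.5))
E
```

```text
scene 452 [242.27654867 264.65707965] 231 254 253 276 [ 644.16145671 -159.22971976   12.5       ]
side 555 [388.52432432 299.41981982] 376 401 287 312 [ 645.95532438 -160.93699846   12.5       ]
```

View pics/crop.png

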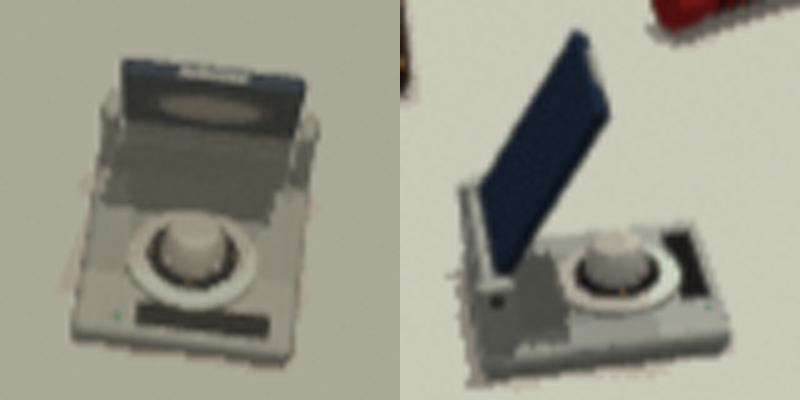

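The stand's front faces away from the robot and the leaf stands at roughly 60°. I'll fit its pose with least squares.

Run:
```python
from h import *
from scipy.optimize import least_squares
S=lambda u,v:("scene",(330+u/5,175+v/5)); D=lambda u,v:("side",(250+(u-400)/5,180+v/5))
def E(a,y,k): 
    u=np.array([-np.cos(a),0,np.sin(a)]); n=np.array([np.sin(a),0,np.cos(a)])
    return np.array([48,y,44])+100*u+k*n
obs=[(S(193,257),lambda a:(-12,0,18)),(D(622,270),lambda a:(-12,0,18)),(S(75,331),lambda a:(-58,50,14)),(S(292,353),lambda a:(-58,-50,14)),
(D(728,335),lambda a:(-58,50,14)),(S(122,69),lambda a:E(a,40,0)),(S(304,90),lambda a:E(a,-40,0)),(D(608,112),lambda a:E(a,40,2)),(D(578,32),lambda a:E(a,-40,4.5))]
def T(p,q):
    c,s=np.cos(p[2]),np.sin(p[2]); q=np.array(q,float); return np.array([p[0]+c*q[0]-s*q[1],p[1]+s*q[0]+c*q[1],q[2]])
f=lambda p:np.concatenate([proj(n,T(p,g(p[3])))-np.array(uv) for (n,uv),g in obs])
r=least_squares(f,[550,60,np.pi,1],x_scale=[100,100,1,1],loss="soft_l1"); p=r.x
print(p[:2],np.degrees(p[2:])); print(f(p).reshape(-1,2).round(1).tolist())
for q in[(-12,0,18),(48,0,44),E(p[3],0,0),E(1.92,0,0)]:print(T(p,q).round(1))
for n in("scene","side"):
    print([ray(n,uv,18)[:2].round(1) for (m,uv),g in obs[:2] if m==n])
```

```text
[496.28864905 106.25655379] [178.02550994  55.73361627]
[[-0.4, 0.5], [-1.7, 0.2], [-0.9, -0.5], [0.2, 0.3], [0.4, -2.1], [-0.8, 1.2], [0.1, 1.0], [-0.7, -0.6], [-0.9, -1.5]]
[508.3 105.8  18. ]
[448.3 107.9  44. ]
[504.6 106.  126.6]
[414.1 109.1 138. ]
[array([506.7, 106.7])]
[array([512.3, 105.9])]
```

>>> servo_tool(
  series=[
    [1,-1,-0.675,0,0,0,-0.67],
    [1,-1,-0.675,0,0,0,-0.67],
    [1,-1,-0.675,0,0,0,-0.67],
    [1,-1,-0.675,0,0,0,-0.67],
    [1,-1,-0.675,0,0,0,-0.67],
    [1,-1,-0.675,0,0,0,-0.67],
  ],
  grip_force=20,
)

```text
time: 0.75
tool_pos: [365.8, 380.4, 222.5]
tool_rot: [[-0.999, 0.04, -0.0], [0.04, 0.999, -0.002], [0.0, -0.002, -1.0]]
force: [-0.1, 0.2, -0.0]
grip_width: 0.494
gripper_force: 0.0
```

>>> servo_tool(
  series=[
    [1,-1,-1,0,0,0,0],
    [1,-1,-1,0,0,0,0],
    [1,-1,-1,0,0,0,0],
    [1,-1,-1,0,0,0,0],
    [1,-1,-1,0,0,0,0],
    [1,-1,-1,0,0,0,0],
    [1,-1,-1,0,0,0,0],
  ],
)

```text
time: 1.45
tool_pos: [559.1, 175.0, 222.5]
tool_rot: [[-0.999, 0.039, 0.001], [0.039, 0.999, -0.0], [-0.001, -0.0, -1.0]]
force: [-0.5, -0.1, -0.5]
grip_width: 0.008
gripper_force: 0.0
```

>>> servo_tool(
  series=[
    [1,0,-0.33,0,0,0,0],
    [1,0,-0.33,0,0,0,0],
    [1,0,-0.33,0.25,0,0,0],
    [1,0,-0.33,0.5,0,0,0],
    [1,0,-0.33,0.55,0,0,0],
    [1,0,-0.33,0.55,0,0,0],
  ],
)

```text
time: 2.05
tool_pos: [552.8, 111.9, 111.4]
tool_rot: [[-0.999, 0.035, -0.004], [0.035, 0.999, -0.001], [0.004, -0.001, -1.0]]
force: [0.9, -0.6, -0.2]
grip_width: 0.007
gripper_force: 0.0
```

Run:
```python
from h import *
s=observe();print(s["time"],s["tool_pos"],s["force"],s["grip_width"])
im=[cv2.cvtColor(get_image(n),cv2.COLOR_RGB2BGR) for n in("side","wrist")]
cv2.imwrite("pics/c1.png",np.hstack([cv2.resize(im[0][100:280,200:380],(400,400),interpolation=2),cv2.resize(im[1],(400,300))if 0 else cv2.copyMakeBorder(cv2.resize(im[1],(400,300)),0,100,0,0,0)]))
```

```text
2.05 [552.79896908 111.91710376 111.43696393] [ 0.87735989 -0.60492691 -0.1863837 ] 0.007329113754907167
```

View pics/c1.png

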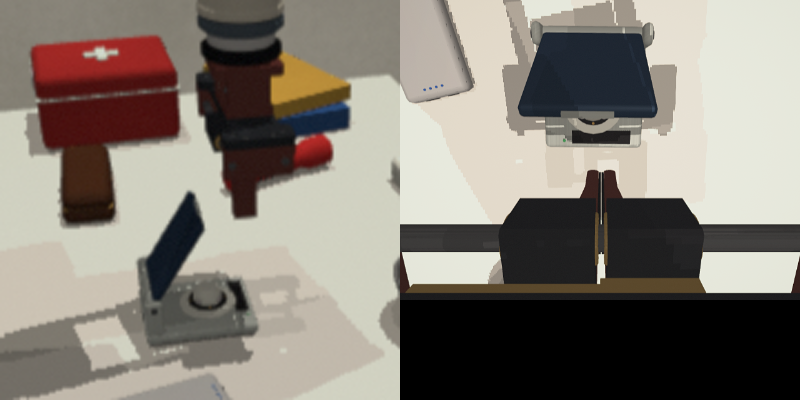

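>>> servo_tool(
  series=[
    [1,0.1,0,0,0,0,0],
    [1,0.16,0,0,0,0,0],
    [1,0.22,0,0,0,0,0],
    [1,0.28,0,0,0,0,0],
    [1,0.34,0,0,0,0,0],
    [1,0.4,0,0,0,0,0],
    [1,0.45,0,0,0,0,0],
    [1,0.5,0,0,0,0,0],
    [1,0.53,0,0,0,0,0],
    [1,0.55,0,0,0,0,0],
    [1,0.56,0,0,0,0,0],
    [1,0.56,0,0,0,0,0],
  ],
)

```text
time: 3.35
tool_pos: [441.9, 115.2, 112.5]
tool_rot: [[-0.999, 0.036, -0.001], [0.036, 0.999, -0.0], [0.001, -0.0, -1.0]]
force: [1.8, -0.3, -0.4]
grip_width: 0.008
gripper_force: 0.4
```

Run:
```python
from h import *
s=observe();print(s["time"],s["tool_pos"],s["force"],s["grip_width"])
im=cv2.cvtColor(get_image("side"),cv2.COLOR_RGB2BGR); cv2.imwrite("pics/side2.png",im)
cv2.imwrite("pics/c2.png",cv2.resize(im[180:260,240:320],(480,480),interpolation=2))
print(proj("side",(448.3,107.9,44)))
# predicted near-end (stand +y) outer/inner edge corners vs leaf angle, in crop px
for d in(95,100,105,110,115,120):
    a=np.radians(d);o=[]
    for y,k in((40,4.5),(40,-4.5),(-40,4.5),(-40,-4.5)):
        X=48-100*np.cos(a)+k*np.sin(a);Z=44+100*np.sin(a)+k*np.cos(a);t=np.radians(178.03)
        u=proj("side",(496.3+np.cos(t)*X-np.sin(t)*y,106.3+np.sin(t)*X+np.cos(t)*y,Z)); o.append(((u-[240,180])*6).round().tolist())
    print(d,o)
```

```text
3.35 [441.88321912 115.16360677 112.47884173] [ 1.81524757 -0.28388976 -0.39524458] 0.008380877035136803
[266.55140514 227.95102464]
95 [[112.0, 113.0], [138.0, 108.0], [93.0, 13.0], [116.0, 9.0]]
100 [[88.0, 119.0], [113.0, 112.0], [70.0, 19.0], [93.0, 13.0]]
105 [[64.0, 127.0], [89.0, 119.0], [48.0, 27.0], [71.0, 19.0]]
110 [[42.0, 137.0], [65.0, 127.0], [27.0, 36.0], [49.0, 27.0]]
115 [[20.0, 149.0], [42.0, 137.0], [7.0, 47.0], [27.0, 36.0]]
120 [[-0.0, 162.0], [21.0, 149.0], [-12.0, 60.0], [7.0, 47.0]]
```

View pics/c2.png

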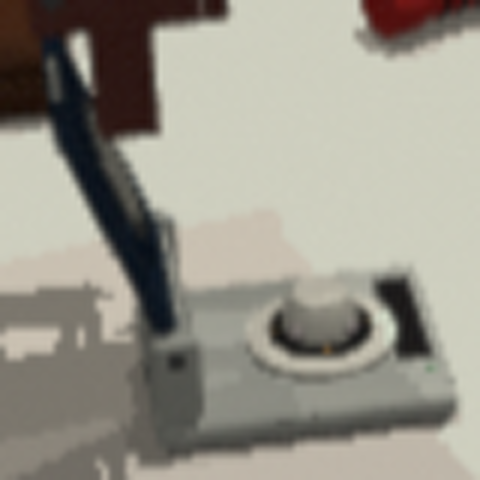

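Near edge at about (52,125) and far edge at (45,37): the leaf is at about 108°. I'll back off and go to the charger.

>>> servo_tool(
  series=[
    [1,-0.15,0,0,0,0,0],
    [1,-0.4,0,-0.1,0,0,0],
    [1,-0.6,-0.1,-0.25,0,0,0],
    [0.3,-0.8,-0.3,-0.25,0,0,0],
    [0,-1,-0.5,-0.25,0,0,0],
    [0,-1,-0.8,-0.25,0,0,0],
    [0,-1,-1,-0.25,0,0,0],
    [0,-1,-1,-0.25,0,0,0],
    [0,-1,-1,-0.25,0,0,0],
  ],
)

```text
time: 4.3
tool_pos: [634.3, -93.7, 162.0]
tool_rot: [[-0.999, 0.039, -0.002], [0.039, 0.999, 0.0], [0.002, 0.0, -1.0]]
force: [0.7, 0.2, -0.9]
grip_width: 0.513
gripper_force: 0.0
```

>>> servo_tool(
  series=[
    [0,0.1,-0.34,0,0,0,0],
    [0,0.1,-0.34,0,0,0,0],
    [0,0.1,-0.34,0,0,0,0],
    [0,0.1,-0.34,0,0,0,0],
  ],
)

```text
time: 4.7
tool_pos: [612.5, -157.4, 162.6]
tool_rot: [[-0.999, 0.036, -0.001], [0.036, 0.999, 0.001], [0.001, 0.001, -1.0]]
force: [-0.2, -0.2, 0.2]
grip_width: 0.876
gripper_force: 0.0
```

```bash
cat >> h.py <<'E'
def wray(uv,z,s):
    c=camera_info("wrist"); H=np.array(c["hand_eye"]); R=np.array(s["tool_rot"]); 
    d=R@H[:3,:3]@np.array([(uv[0]-c["cx"])/c["fx"],(uv[1]-c["cy"])/c["fy"],1]); o=np.array(s["tool_pos"])+R@H[:3,3]
    return o+d*(z-o[2])/d[2]
def wproj(p,s):
    c=camera_info("wrist"); H=np.array(c["hand_eye"]); R=np.array(s["tool_rot"])
    q=H[:3,:3].T@(R.T@(np.array(p,float)-s["tool_pos"])-H[:3,3]); return np.array([c["fx"]*q[0]/q[2]+c["cx"],c["fy"]*q[1]/q[2]+c["cy"]])
E
python3 - <<'E'
from h import *
s=observe();print(s["time"],s["tool_pos"],s["force"],s["grip_width"])
im=cv2.cvtColor(get_image("wrist"),cv2.COLOR_RGB2BGR); cv2.imwrite("pics/w3.png",im)
print(wproj((645,-160,12),s))
E
```

```text
4.7 [ 612.52304772 -157.38688055  162.58752741] [-0.21143857 -0.22681767  0.19986186] 0.8758666538185647
[320.09716963 256.53454069]
```

View pics/w3.png

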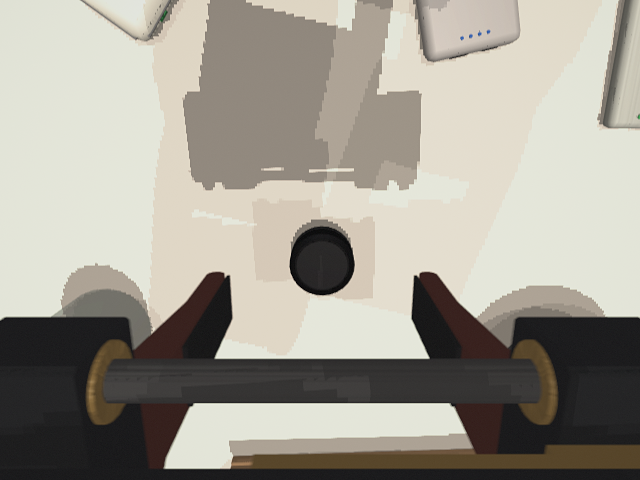

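The charger's top disc is centred at about (322,265), between the fingers.

Run:
```python
from h import *
s=observe()
s["tool_pos"]=np.array([612.5,-157.4,162.6])
p=wray((322,265),25,s); print(p,(s["tool_rot"].T@(p-s["tool_pos"])).round(1), wray((292,265),25,s)-wray((352,265),25,s))
```

```text
[ 647.57682523 -158.61398334   25.        ] [-3.520e+01 -1.000e-01  1.376e+02] [ -1.6221965  -45.79672915   0.        ]
```

>>> servo_tool(
  series=[
    [0,-0.17,0,0,0,0,0],
    [0,-0.17,0,0.2,0,0,0],
    [0,-0.17,0,0.45,0,0,0],
    [0,-0.17,0,0.65,0,0,0],
    [0,-0.17,0,0.76,0,0,0],
    [0,-0.17,0,0.76,0,0,0],
    [0.6,-0.17,0,0.76,0,0,0],
    [0.8,-0.17,0,0.76,0,0,0],
    [0.8,-0.17,0,0.76,0,0,0],
    [0.8,-0.17,0,0.76,0,0,0],
    [0.8,-0.17,0,0.76,0,0,0],
    [0.8,-0.17,0,0.76,0,0,0],
  ],
  grip_force=20,
)

```text
time: 5.95
tool_pos: [647.1, -160.4, 11.6]
tool_rot: [[-0.999, 0.036, 0.001], [0.036, 0.999, -0.0], [-0.001, -0.0, -1.0]]
force: [-1.1, 0.7, 5.8]
grip_width: 0.566
gripper_force: 20.0
```

>>> servo_tool(
  series=[
    [0.8,0,0,-0.2,0,0,0],
    [0.8,0,0,-0.4,0,0,0],
    [0.8,0.15,0.2,-0.45,0,0,0],
    [0.8,0.3,0.4,-0.45,0,0,0],
    [0.8,0.45,0.6,-0.45,0,0,0],
    [0.8,0.6,0.8,-0.45,0,0,0],
    [0.8,0.7,1,-0.45,0,0,0],
    [0.8,0.74,1,-0.45,0,0,0],
    [0.8,0.74,1,-0.45,0,0,0],
  ],
)

```text
time: 6.85
tool_pos: [504.7, 45.6, 100.7]
tool_rot: [[-0.999, 0.033, -0.001], [0.033, 0.999, -0.0], [0.001, -0.0, -1.0]]
force: [-0.0, 0.1, -1.6]
grip_width: 0.569
gripper_force: 20.0
```

Run:
```python
from h import *
s=observe();print(s["time"],s["tool_pos"],s["force"],s["grip_width"],s["gripper_force"])
im=[cv2.cvtColor(get_image(n),cv2.COLOR_RGB2BGR) for n in("wrist","side")]; cv2.imwrite("pics/w4.png",im[0])
print(wproj((508.3,105.8,18),s))
cv2.imwrite("pics/c4.png",np.hstack([cv2.resize(im[0],(480,360)),cv2.resize(im[1][150:270,240:340],(300,360),interpolation=2)]))
```

```text
6.85 [504.7438217   45.59946924 100.74952387] [-0.00854145  0.14982284 -1.6034992 ] 0.5687424773832461 20.000013448297977
[420.28376826 243.12053943]
```

View pics/c4.png

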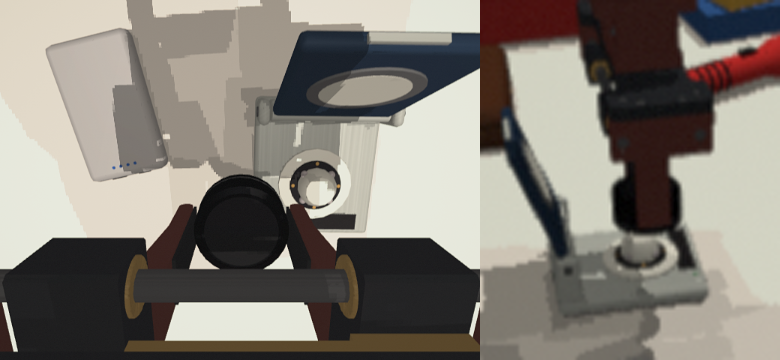

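The wrist view shows the post at about (421,245), in line with the fit, and the leaf is standing. I'll refine the seat and the held charger's offset from this picture.

Run:
```python
from h import *
s=observe(); s["tool_pos"]=np.array([504.74,45.6,100.75]); im=cv2.imread("pics/w4.png")
x0,y0,x1,y1=365,190,475,300
g=im[y0:y1,x0:x1]; m=(g.max(2)<80).astype(np.uint8)
n,l,st,ce=cv2.connectedComponentsWithStats(m); print(st[1:][st[1:,4]>30],"+",x0,y0)
# ring hull -> ellipse
d=[i for i in range(1,n) if st[i,4]>30]
for i in d:
    pts=np.argwhere(l==i)[:,::-1].astype(np.float32)+[x0,y0]; h=cv2.convexHull(pts.astype(np.float32)); 
    if len(h)>=5: e=cv2.fitEllipse(h); print(e,wray(e[0],20.5,s))
a=np.linspace(0,2*np.pi,48)
def draw(c,r,z,col):
    P=np.array([wproj((c[0]+r*np.cos(t),c[1]+r*np.sin(t),z),s) for t in a]); cv2.polylines(im,[(P*16).round().astype(int).astype(np.int32)],True,col,1,cv2.LINE_AA,4)
draw((508.3,105.8),30,18,(0,255,0)); draw((508.3,105.8),11,36.5,(0,0,255)); draw((504.7,45.6),25,114,(255,255,0))
draw((504.7,45.6),25,89,(255,0,255))
cv2.imwrite("pics/w4o.png",cv2.resize(im[180:380,240:500],(780,600),interpolation=2))
```

```text
[[   0   25  109   85 2987]
 [  79   59   10   19   58]
 [  56   82   17    6   34]] + 365 190
((417.685302734375, 280.81756591796875), (111.81809997558594, 130.15206909179688), 176.95233154296875) [532.36622376 104.22160319  20.5       ]
((448.4588623046875, 256.75439453125), (4.281545162200928, 21.018821716308594), 24.214244842529297) [517.23022377 122.72691996  20.5       ]
((428.462158203125, 274.62738037109375), (3.200700044631958, 16.74556541442871), 73.4147720336914) [528.49053996 110.81615078  20.5       ]
```

View pics/w4o.png

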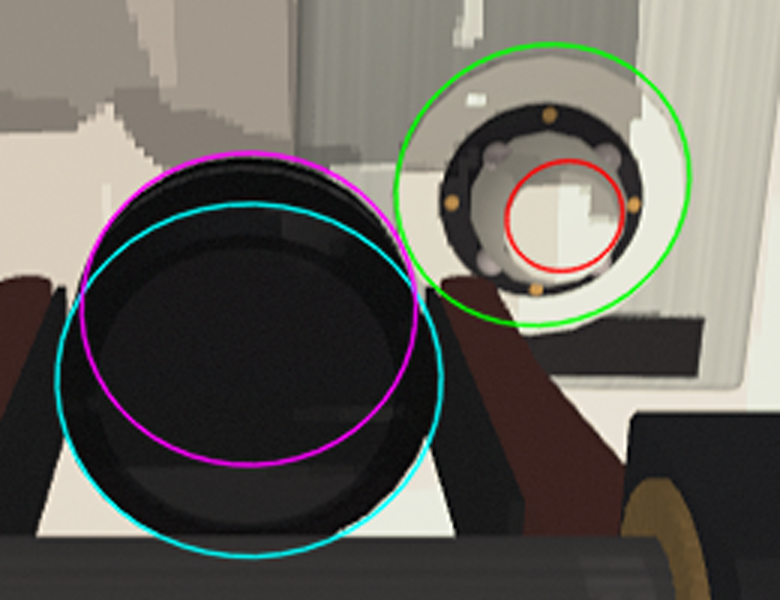

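>>> servo_tool(
  series=[
    [0.8,-0.01,0.2,0,0,0,0],
    [0.8,-0.012,0.3,0,0,0,0],
    [0.8,-0.012,0.301,0,0,0,0],
    [0.8,-0.012,0.301,0.1,0,0,0],
    [0.8,-0.012,0.301,0.21,0,0,0],
    [0.8,-0.012,0.301,0.21,0,0,0],
    [0.8,-0.012,0.301,0.21,0,0,0],
  ],
)

```text
time: 7.65
tool_pos: [510.7, 103.8, 58.6]
tool_rot: [[-0.999, 0.037, -0.001], [0.037, 0.999, -0.0], [0.001, -0.0, -1.0]]
force: [0.3, 0.4, -0.7]
grip_width: 0.569
gripper_force: 20.0
```

Run:
```python
from h import *
s=observe();print(s["time"],s["tool_pos"],s["force"],s["grip_width"],s["gripper_force"])
im=[cv2.cvtColor(get_image(n),cv2.COLOR_RGB2BGR) for n in("scene","side")]
for n,i in zip(("scene","side"),im):
    for r,z,c,col in((25,s["tool_pos"][2]-11.6,(510,105.8),(255,255,0)),(30,18,(510,105.8),(0,255,0))):
        P=np.array([proj(n,(c[0]+r*np.cos(t),c[1]+r*np.sin(t),z)) for t in np.linspace(0,6.28,40)])
        #cv2.polylines(i,[(P*16).astype(np.int32)],True,col,1,cv2.LINE_AA,4)
cv2.imwrite("pics/c5.png",np.hstack([cv2.resize(im[0][185:250,340:405],(390,390),interpolation=2),cv2.resize(im[1][190:260,255:325],(390,390),interpolation=2)]))
```

```text
7.65 [510.68293382 103.79071943  58.57855201] [ 0.33766071  0.37374845 -0.70788236] 0.5689799729406252 19.999934365041554
```

View pics/c5.png

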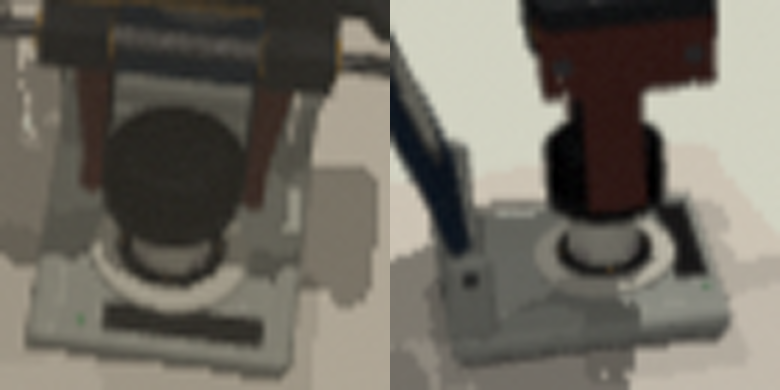

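Seen from both cameras, the charger sits over the post. I'll make a small correction and lower it slowly.

>>> servo_tool(
  series=[
    [0.8,0.006,0.008,0.01,0,0,0],
    [0.8,0.006,0.008,0.03,0,0,0],
    [0.8,0.006,0.008,0.05,0,0,0],
    [0.8,0.006,0.008,0.07,0,0,0],
    [0.8,0.006,0.008,0.08,0,0,0],
    [0.8,0.006,0.008,0.08,0,0,0],
  ],
)

```text
time: 8.35
tool_pos: [509.0, 106.6, 42.2]
tool_rot: [[-0.999, 0.036, -0.001], [0.036, 0.999, -0.0], [0.001, -0.0, -1.0]]
force: [-0.4, 0.4, -0.5]
grip_width: 0.568
gripper_force: 20.0
```

>>> servo_tool(
  series=[
    [0.8,0,0,0.01,0,0,0],
    [0.8,0,0,0.018,0,0,0],
    [0.8,0,0,0.018,0,0,0],
  ],
)

```text
time: 8.65
tool_pos: [509.3, 106.6, 39.0]
tool_rot: [[-0.999, 0.036, 0.0], [0.036, 0.999, -0.0], [-0.0, -0.0, -1.0]]
force: [-0.2, 0.7, -0.0]
grip_width: 0.564
gripper_force: 20.0
```

The charger is centred with no side force, and it has reached the catches. I'll release it, raise, close the fingers and press on the top.

>>> servo_tool(
  series=[
    [0.45,0,0,0,0,0,0],
    [0.2,0,0,0,0,0,0],
    [0.2,0,0,0,0,0,0],
    [0.2,0,0,-0.08,0,0,0],
    [0.2,0,0,-0.18,0,0,0],
    [1,0,0,-0.18,0,0,0],
    [1,0,0,-0.18,0,0,0],
    [1,0,0,-0.18,0,0,0],
    [1,0,0,-0.18,0,0,0],
    [1,0,0,-0.18,0,0,0],
    [1,0,0,-0.18,0,0,0],
    [1,0,0,-0.18,0,0,0],
  ],
)

```text
time: 9.85
tool_pos: [509.2, 106.6, 74.8]
tool_rot: [[-0.999, 0.036, -0.0], [0.036, 0.999, -0.0], [0.0, -0.0, -1.0]]
force: [-0.4, 0.1, -0.2]
grip_width: 0.202
gripper_force: 0.0
```

Run:
```python
from h import *
s=observe();print(s["time"],s["tool_pos"],s["force"],s["grip_width"],s["gripper_force"])
im=[cv2.cvtColor(get_image(n),cv2.COLOR_RGB2BGR) for n in("scene","side")]
cv2.imwrite("pics/c6.png",np.hstack([cv2.resize(im[0][185:250,340:405],(390,390),interpolation=2),cv2.resize(im[1][180:260,245:325],(390,390),interpolation=2)]))
```

```text
9.85 [509.17292305 106.61313979  74.81363097] [-0.41641589  0.07213336 -0.17570293] 0.20156008635265607 0.0
```

View pics/c6.png

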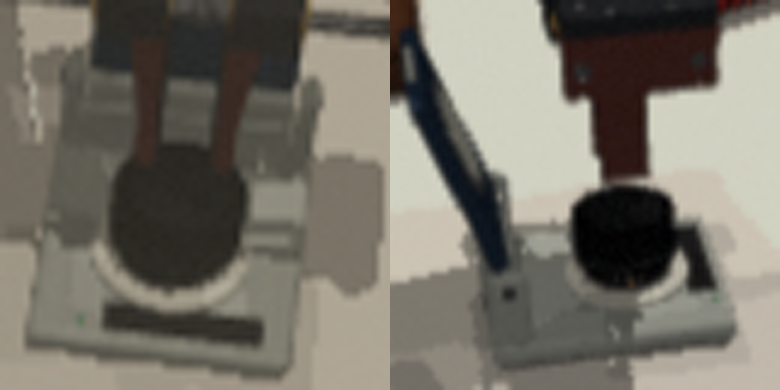

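The charger sits level on the post, the leaf is standing, and the fingers are above its middle. Now I press.

>>> servo_tool(
  series=[
    [1,0,0,0.03,0,0,0],
    [1,0,0,0.06,0,0,0],
    [1,0,0,0.09,0,0,0],
    [1,0,0,0.1,0,0,0],
    [1,0,0,0.11,0,0,0],
    [1,0,0,0.12,0,0,0],
    [1,0,0,0.125,0,0,0],
    [1,0,0,0.13,0,0,0],
  ],
)

```text
time: 10.75
tool_pos: [509.4, 106.7, 49.2]
tool_rot: [[-0.999, 0.036, 0.0], [0.036, 0.999, 0.0], [-0.0, 0.0, -1.0]]
force: [0.4, 0.1, 0.3]
grip_width: 0.001
gripper_force: 0.0
```

>>> servo_tool(
  series=[
    [1,0,0,0.008,0,0,0],
    [1,0,0,0.014,0,0,0],
    [1,0,0,0.02,0,0,0],
  ],
)

```text
time: 11.05
tool_pos: [509.2, 106.6, 45.0]
tool_rot: [[-0.999, 0.036, -0.0], [0.036, 0.999, -0.0], [0.0, -0.0, -1.0]]
force: [-1.2, -0.0, 2.0]
grip_width: 0.005
gripper_force: 1.5
```

>>> servo_tool(
  series=[
    [1,0,0,0.004,0,0,0],
    [1,0,0,0.008,0,0,0],
    [1,0,0,0.008,0,0,0],
  ],
)

```text
time: 11.35
tool_pos: [509.2, 106.6, 43.5]
tool_rot: [[-0.999, 0.036, -0.0], [0.036, 0.999, -0.0], [0.0, -0.0, -1.0]]
force: [-2.3, -0.3, 3.9]
grip_width: 0.005
gripper_force: 2.0
```

>>> servo_tool(
  series=[
    [1,0,0,0.005,0,0,0],
    [1,0,0,0.008,0,0,0],
    [1,0,0,0.008,0,0,0],
  ],
)

```text
time: 11.65
tool_pos: [509.2, 106.6, 43.2]
tool_rot: [[-0.999, 0.036, -0.0], [0.036, 0.999, -0.0], [0.0, -0.0, -1.0]]
force: [-6.4, -1.7, 20.8]
grip_width: 0.005
gripper_force: 10.3
```

>>> servo_tool(
  series=[
    [1,0,0,0.001,0,0,0],
    [1,0,0,0.001,0,0,0],
    [1,0,0,0.001,0,0,0],
    [1,0,0,0.001,0,0,0],
    [1,0,0,0.001,0,0,0],
    [1,0,0,0.001,0,0,0],
    [1,0,0,0.001,0,0,0],
    [1,0,0,0.001,0,0,0],
  ],
)

```text
time: 12.45
tool_pos: [509.2, 106.7, 43.2]
tool_rot: [[-0.999, 0.036, 0.0], [0.036, 0.999, -0.0], [-0.0, -0.0, -1.0]]
force: [-6.6, -1.3, 22.5]
grip_width: 0.008
gripper_force: 11.4
```

Run:
```python
from h import *
s=observe();print(s["time"],s["tool_pos"],s["force"])
im=[cv2.cvtColor(get_image(n),cv2.COLOR_RGB2BGR) for n in("scene","side")]
cv2.imwrite("pics/c7.png",np.hstack([cv2.resize(im[0][185:250,340:405],(390,390),interpolation=2),cv2.resize(im[1][180:260,245:325],(390,390),interpolation=2)]))
```

```text
12.45 [509.2389765  106.65079001  43.21381384] [-6.61522252 -1.30400894 22.48849843]
```

View pics/c7.png

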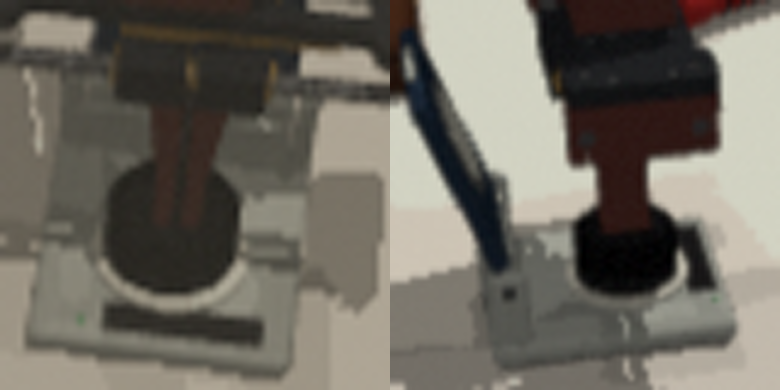

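The charger is flat on its seat and held down with about 22 N, and the leaf hasn't moved. I'll hand it in.

```bash
python3 -c "
from cell import *
print(job_done())"
```

```text
the job is handed in; nothing more can be done
None
```

I handed the job in with the leaf standing at about 108° (estimated from the side camera) and the charger clicked on and pressed home on its seat under about 22 N; I touched nothing else on the shelf, and no verdict came back.

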